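# Clear the sight line and hold the inspection mirror on the stamp mark

## Task

The ear defenders stand in the way of the bench camera's view, so hang them by their headband arch over the steel rail and let go of them. Then take the tab on top of the little swivel mirror and turn the mirror until the camera sees, in the middle of the mirror, the stamped mark on the silver disc in the vice; the mirror springs back if released, so finish while still holding it still at that angle. Leave the other things on the bench where they are.

Things in the scene. Friction and masses are not known exactly. Their poses are not given: they have to be found in the camera images.
- ear: Rigid ear defenders, 0.22 kg, black cups, steel headband arch, standing on the two cups: 155 mm high, 146 mm wide (its y), 70 mm deep (its x). Origin: underside, midway between the cups; z up; arch in its y-z plane; front and back alike. Gap between the cushions 64 mm, wider above them (70 mm up).
- crown (a point): Centre of the top of the firm pad on the ear defenders' arch, 155 mm above the underside of the cups. The pad is 34 mm wide along the ear defenders' x (grip it across this, from above), 60 mm long along their y and 22 mm thick.
- arch (a point): Centre of the pad's flat underside, inside the arch, 133 mm above the underside of the cups: this is what rests on the rail.
- rail: Fixed steel rail: a horizontal bar 12 mm thick along its own y axis between two thin posts 280 mm apart, top of the bar 188 mm above the bench. Origin: on the bench under the middle of the bar; z up. Hung across it, the ear defenders have their x axis along the bar and a cup on either side.
- rail_mid (a point): Middle of the bar, on its top line, 188 mm above the bench; axes as rail (y along the bar, x level across it).
- mirror (a joint): Angle (rad) of the mirror about its upright pivot, 0 to 1.5. At 0, where it starts, it looks straight at the lens; it grows counter-clockwise seen from above. A spring pulls it back to 0: about 0.07 N m at 0, 0.22 N m at 1.2 rad. The reflected line of sight turns by twice this angle from the direction pivot-to-camera.
- mirror_tab (a point): Centre of the top of the flat upright aluminium tab above the mirror, on the pivot axis, 172 mm above the bench. Tab: 12 mm thick (this point's x, the way the mirror looks), 40 mm wide (its y), 34 mm tall. Mirror below: 64 mm wide, 56 mm tall, centre 110 mm above the bench. Tab and mirror turn as one about the upright axis here.
- unit: The fixed inspection unit that carries the mirror and the bench camera: a dark steel base plate 270 by 75 by 12 mm. Origin: on the bench on the mirror's pivot axis; x points from the pivot to the camera, z up. The camera is a black box 44 mm wide, its middle 180 mm from the pivot, its top 132 mm above the bench.
- lens (a point): Front of the bench camera's lens, 134 mm from the pivot along the unit's x, 110 mm above the bench, looking at the middle of the mirror.
- sight: Nothing to touch: the camera's line of sight after the mirror. Origin: at the middle of the mirror on the pivot axis, 110 mm above the bench; x runs along the reflected line of sight (at mirror angle a it is turned 2a counter-clockwise from the unit's x), y level across it, z up. The mark is in the middle of the camera's view when it lies on this x axis.
- vice: Fixed small round vice, 72 mm across, holding upright in its jaws a plain silver disc, 48 mm across and 4 mm thick, middle of the disc 110 mm above the bench. Origin: on the bench under the disc; z up; the stamped face looks along its -y. It stands on the other side of the ear defenders from the mirror.
- mark (a point): The stamped mark, a small raised cross in the middle of the disc's face, 110 mm above the bench.
- block: A bystander, to be left where it stands. Flat steel bench block 80 by 80 by 22 mm; origin under its centre.
- jar: A bystander, to be left where it stands. Glass jar with a steel cap, 68 mm across, 85 mm high; origin under its centre.
- can: A bystander, to be left where it stands. Round can 60 mm across, 100 mm high; origin under its centre.
- ringbox: A bystander, to be left where it stands. Cloth-covered ring box 60 by 60 by 42 mm; origin under its centre.
- graver: A bystander, to be left where it stands. Wood-handled graver lying on the bench, 130 mm long, along its x.
- ringclamp: A bystander, to be left where it stands. Wooden ring clamp lying on the bench, 130 mm long (its x), 26 by 24 mm; origin under its centre.
- tray: A bystander, to be left where it stands. Open wooden tray 130 by 100 by 35 mm; origin under its centre.

How it is judged (in metres and radians):
On the way, in this order (a step that is already met when the one before it is completed fails the run):
1. the ear defenders hang over the rail by their arch, let go and at rest (contact force between ear and rail above 0.8 N and x of arch in the frame of rail_mid between -0.03 and 0.03 m and y of arch in the frame of rail_mid between -0.115 and 0.115 m and z of arch in the frame of rail_mid above -0.012 m and angle between ear's own z axis and vertical below 0.45 rad and height (world z) of ear above 0.025 m and contact force between ear and the fingers below 0.05 N and linear speed of ear below 0.05 m/s), for 0.3 s.
2. the mirror, held in the fingers, shows the mark to the camera (y of mark in the frame of sight between -0.03 and 0.03 m and x of mark in the frame of sight above 0.1 m and velocity of joint mirror between -0.05 and 0.05 rad/s and contact force between the fingers and mirror above 0.5 N), for 0.3 s.
At the end, for the whole second after the job is handed in: Ear defenders hang still on the rail, untouched: pad within 30 mm of the bar and 115 mm of its middle, lean under 0.45 rad, cups 25 mm off the bench. Fingers hold the mirror still (over 0.5 N) with the mark within 30 mm sideways of the reflected line of sight. Bystanders within 30 mm (all of step 1 and all of step 2); the arm keeps its last pose, push and grip.
It fails at once if a bystander was shifted by more than 30 mm (distance of any of block, jar, can, ringbox, graver, ringclamp, tray from where it was at the start of the episode above 0.03 m).
It also fails if it takes over 58 s, if anything falls off the work surface, if the arm or the gripper's body presses on something with over 40 N, if the wrist force passes 120 N, or if a joint passes its speed limit or range.

## Robot

A 6-joint arm with a two-finger parallel gripper is mounted at the origin on the work surface. World frame = base frame: x ahead of the robot, y to its left, z up, the work surface at z = 0. Lengths are in mm, angles in rad, forces in N, time in s.
With the tool pointing down it reaches from about 350 to 975 mm from the base axis. Payload 7.1 kg.
Tool frame: the origin (TCP) lies between the finger pads; the fingertips stand 17 mm ahead of it and the grasp point (between the pads) lies 2 mm behind it; z points along the fingers, y is the line along which they close (so a half turn about z gives the same grasp; the last joint's range is limited). The gripper opens to 88 mm and grips with 3 to 60 N. Pads are 20 mm wide; open, the fingers measure 115 mm over their backs; the gripper's body (75 mm by 178 mm) begins 61 mm behind the grasp point.
Start: joints at [-1.126, 0.423, 1.63, -0, 1.089, -0.019], TCP at [279.608, -558.949, 211.275] pointing down, gripper open.
Joint ranges: [-3, 3], [-0.9, 2.11], [0.09, 2.58], [-1.31, 4.45], [0.11, 2.69], [-2.54, 2.54]. Speed limits (rad/s): [2.39, 2.39, 3.01, 3.14, 3.14, 3.14].

## Interface

Orientations are given as a rotation vector (axis times angle).
In Python, from workcell import ctrl gives the robot as it stands.
- The arm moves only by the shell command python3 jog.py 'ROWS' [OPENING]. ROWS is a JSON list of rows, 1 to 5 of them, each an object with the fields x, y, z (the shift in normalised numbers (1 is 800 mm)), ax, ay, az (a rotation vector in normalised numbers (1 is pi rad)); a field left out counts as zero; each row shifts and turns the commanded pose from where the row before left it, along the tool's axes as they then stand; what a row does not reach is not made up. A row lasts 1/12 s, in which the tool goes at most 41.7 mm and 0.125 rad, less where a joint would pass 70% of its speed; a pose out of reach is approached as far as the arm can. OPENING is the finger opening in mm, set as the command begins (- or left out keeps the last). The fingers move at their own pace and stop on an object; the grip force is fixed at half the most. Time passes only in rows, so rows that do not move let the fingers close. It prints the time, the measured TCP pose, the force, the opening and the grip force at its end. Shift and turn numbers lie between -1 and 1, and a call with a number outside is refused. Input that does not fit is refused with a message, and nothing moves.
- ctrl.get_obs(): the state, without advancing time (a new reading comes with each control period).
- ctrl.get_image(name): name is "scene" or "side" or "wrist"; returns a dict with "img" (480x640x3 uint8, red, green, blue), "fx", "fy", "cx", "cy" (pixels), "R" (3x3) and "t" (3): a world point X has camera coordinates R X + t. Camera axes: x right, y down, z forward; pixel columns grow to the right and rows downward; lengths in mm; the calibration is good to about 2 mm. The wrist camera is an equidistant fisheye: a pixel r from the principal point sees the ray r / f radians off the axis. A picture is of the moment at which its call begins. There is no depth.
- ctrl.close_job(): hands the job in; it is judged then, once.
The state is a dict: "t": time; "qpos": joint angles; "qvel": joint speeds; "joint_torque": joint torques, N m; "ee_pos": TCP position; "orientation": TCP orientation; "ft_force": force on the tool from outside, world axes, zero at the start; "moment": the same for the moment, N m; "width": finger opening in mm; "grasp_force": force on a finger pad.
Only numpy, scipy, OpenCV 4.12 (cv2) and the standard library are available. Lean on these libraries where they do the work, as an engineer would, in place of code of your own. Each camera call takes 0.05 s, during which the arm holds its last target. There are 200 camera calls.

## Working session

There is one attempt and no reset: what is moved stays moved. The work goes in short steps, Python scripts to look and compute and a shell command to move; the robot and the scene stay as the last step left them, time stands still between calls to the robot, and variables do not carry over. Pictures are saved under pics/ and viewed, at most 11 in all, crops included, and the job is handed in when it is done.

```bash
ls; mkdir -p pics; python3 - <<'E'
from workcell import ctrl
import cv2
for n in ("scene","side"):
    d=ctrl.get_image(n); cv2.imwrite(f"pics/{n}0.png",d["img"][:,:,::-1]); print(n,d["fx"],d["fy"],d["cx"],d["cy"],d["R"],d["t"])
print(ctrl.get_obs())
E
```

```text
jog.py
pics
workcell.py
scene 538.4997939616421 538.4997939616421 318.91031430224496 240.77692150531695 [[ 0.61280694  0.7901111  -0.01386037]
 [ 0.50062116 -0.40173127 -0.76680535]
 [-0.61142956  0.46296484 -0.64173004]] [-347.19473923 -206.91335842 1635.48113397]
side 513.7709274818322 513.7709274818322 308.9484316178158 233.18197569701982 [[-0.76901125 -0.63893653  0.01953989]
 [-0.42700504  0.49070714 -0.75952169]
 [ 0.47569779 -0.59242436 -0.65018843]] [407.33944439 353.99385287 862.48417166]
{'t': 0.1, 'qpos': array([-1.12599507e+00,  4.23775175e-01,  1.63061341e+00, -3.22390037e-05,
        1.08861422e+00, -1.89892715e-02]), 'qvel': array([ 0.00164039, -0.0016571 , -0.00162641, -0.00101314, -0.00248742,
        0.00213556]), 'joint_torque': array([-9.40125051e-05, -5.45611238e+01, -2.74323821e+01,  6.45422889e-02,
        1.88067835e-02, -6.26766837e-05]), 'ee_pos': array([ 279.38191924, -558.4898578 ,  210.57280154]), 'orientation': array([-3.05615930e+00, -7.21716055e-01,  5.11659590e-04]), 'ft_force': array([ 0.36770645,  0.82071614, -0.33467025]), 'moment': array([ 0.00798358, -0.04441024, -0.00216571]), 'grasp_force': 0.0, 'width': 87.69724686873495}
```

View pics/scene0.png

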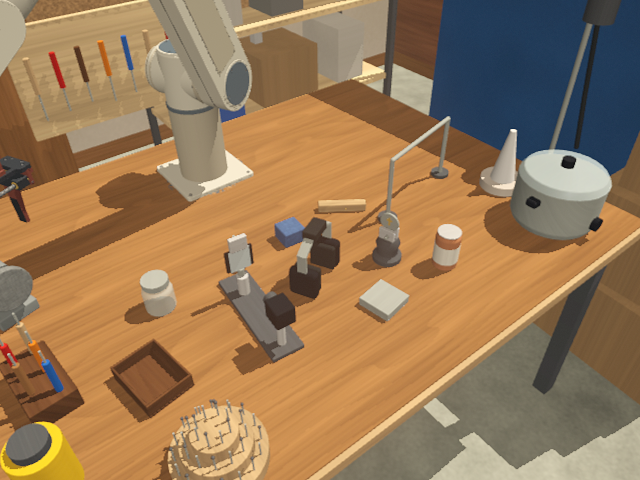

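View pics/side0.png

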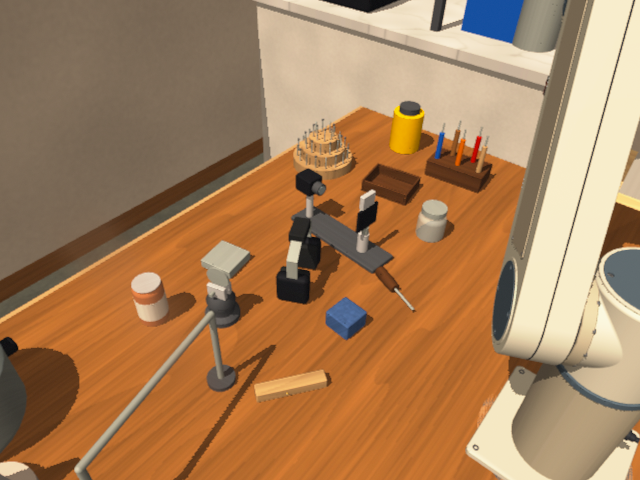

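The scene view shows the mirror tab near (237,242), the camera at (280,308), the ear pad at (305,258), the vice disc at (388,222), and the rail from (390,160) to (448,120). I'll enlarge both views.

```bash
python3 - <<'E'
import cv2
a=cv2.imread("pics/scene0.png")[110:360,210:470]; cv2.imwrite("pics/s1.png",cv2.resize(a[:200],None,fx=3,fy=3,interpolation=cv2.INTER_CUBIC))
a=cv2.imread("pics/side0.png")[160:400,190:400]; cv2.imwrite("pics/s2.png",cv2.resize(a,None,fx=2.5,fy=2.5,interpolation=cv2.INTER_CUBIC))
E
```

```text
(no output)
```

View pics/s1.png

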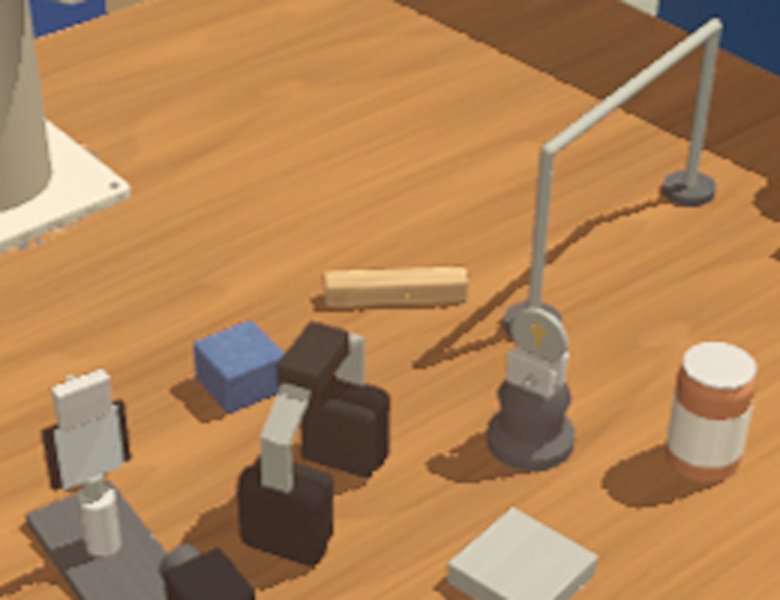

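View pics/s2.png

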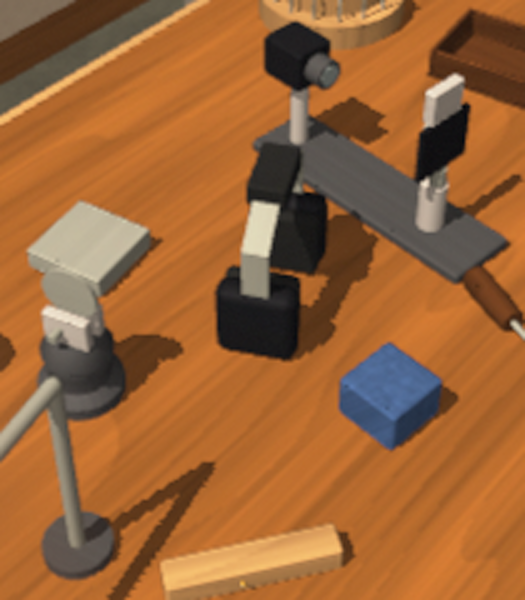

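The crops show the following (crop pixels):

| Feature | Scene crop | Side crop |
|---|---|---|
| Pad top | (315,347) | (275,172) |
| Tab top | (82,380) | (446,84) |
| Mark | (538,333) | – |
| Rail bar ends | (547,150), (715,22) | (55,385) |
| Lens | – | (325,69) |

```bash
cat > h.py <<'E'
import numpy as np, json, os
from workcell import ctrl
C={}
def cam(n):
    if n not in C:
        f=f"cal_{n}.npz"
        if not os.path.exists(f):
            d=ctrl.get_image(n); np.savez(f,**{k:d[k] for k in("fx","fy","cx","cy","R","t")})
        C[n]=np.load(f)
    return C[n]
def bp(n,p,z):
    d=cam(n); R=d["R"]; o=-R.T@d["t"]
    r=R.T@np.array([(p[0]-d["cx"])/d["fx"],(p[1]-d["cy"])/d["fy"],1])
    return (o+r*(z-o[2])/r[2]).round(1)
def pr(n,X):
    d=cam(n); c=d["R"]@np.asarray(X,float)+d["t"]; return np.array([d["fx"]*c[0]/c[2]+d["cx"],d["fy"]*c[1]/c[2]+d["cy"]]).round(1)
A=lambda x,y:(210+x/3,110+y/3)
B=lambda x,y:(190+x/2.5,160+y/2.5)
E
python3 - <<'E'
from h import *
def s(l,n,p,z): print(l,n,bp(n,p,z))
s("pad","scene",A(315,347),155); s("pad","side",B(275,172),155)
for c in [(317,323),(349,333),(316,372),(279,361)]: s("padc","scene",A(*c),155)
for c in [(262,146),(299,152),(287,205),(249,190)]: s("padc","side",B(*c),155)
s("tab","scene",A(82,380),172); s("tab","side",B(446,84),172)
s("tabL","scene",A(53,386),172); s("tabR","scene",A(108,373),172)
s("tabL","side",B(426,96),172); s("tabR","side",B(465,77),172)
s("mark","scene",A(538,333),110)
s("rail1","scene",A(547,150),188); s("rail2","scene",A(715,22),188)
s("rail1","side",B(55,383),188); s("rail2","side",(82,468),188)
s("post1","scene",A(532,322),0); s("post2","scene",A(689,188),0); s("post1","side",B(78,545),0)
s("lens","side",B(328,70),110)
for c in [(219,283),(243,273),(302,345),(277,358)]: s("base","scene",c,12)
for c in [B(253,138),B(312,117),B(508,240),B(457,280)]: s("base","side",c,12)
s("cup1bot L","scene",A(240,535),0);s("cup1bot R","scene",A(318,563),0);s("cup2bot R","scene",A(375,473),0)
s("cup bot","side",B(218,343),0);s("cup bot","side",B(296,357),0);s("cup bot2","side",B(318,272),0)
s("vice","scene",A(530,455),0)
E
```

```text
pad scene [573.7 -13.6 155. ]
pad side [564.2  -8.5 155. ]
padc scene [551.8   5.  155. ]
padc scene [576.2  16.  155. ]
padc scene [597.1 -30.7 155. ]
padc scene [570.3 -43.8 155. ]
padc side [593.9 -26.8 155. ]
padc side [565.9 -40.9 155. ]
padc side [531.1  15.8 155. ]
padc side [565.3  21.8 155. ]
tab scene [ 518.5 -175.8  172. ]
tab side [ 516.6 -178.7  172. ]
tabL scene [ 511.5 -194.9  172. ]
tabR scene [ 523.3 -157.5  172. ]
tabL side [ 519.6 -153.2  172. ]
tabR side [ 510.1 -198.   172. ]
mark scene [623.1 166.8 110. ]
rail1 scene [520.  267.3 188. ]
rail2 scene [455.2 542.2 188. ]
rail1 side [509. 273. 188.]
rail2 side [444.8 543.4 188. ]
post1 scene [509.8 277.6  -0. ]
post2 scene [447.3 551.5   0. ]
post1 side [515.  270.8   0. ]
lens side [ 658.3 -197.1  110. ]
base scene [ 459.  -209.9   12. ]
base scene [ 465.  -148.4   12. ]
base scene [ 725.5 -167.1   12. ]
base scene [ 720.9 -226.1   12. ]
base side [ 724.9 -164.5   12. ]
base side [ 702.  -230.6   12. ]
base side [ 447.4 -205.9   12. ]
base side [ 453.6 -131.3   12. ]
cup1bot L scene [566.  -84.5   0. ]
cup1bot R scene [627.4 -55.6   0. ]
cup2bot R scene [576.5  41.5   0. ]
cup bot side [571.8  55.8   0. ]
cup bot side [510.9  24.5   0. ]
cup bot2 side [561.4 -67.6   0. ]
vice scene [638.6 153.7   0. ]
```

Estimates from these readings:

- **Ear pad:** about (569,-11), ear x yaw about 25°.
- **Tab:** about (517.5,-177), unit yaw about -5°.
- **Mark:** (623,167).
- **Rail middle:** about (485,407), bar yaw about 103°.

Next I'll lift, travel over the ear defenders and turn.

The rows are not in the units I measure in: shifts go in shares of 800 mm and turns go in shares of pi rad. I convert before sending: -40 mm / 800 = -0.05, 33 mm / 800 = 0.0413.

```bash
python3 jog.py '[{"z":-0.05}, {"z":-0.05}, {"x":0.0413, "y":-0.03}, {"x":0.0413, "y":-0.03}, {"x":0.0413, "y":-0.03}]' 88
python3 jog.py '[{"x":0.0413, "y":-0.03}, {"x":0.0413, "y":-0.03}, {"x":0.0413, "y":-0.03}, {"x":0.0413, "y":-0.03}, {"x":0.0413, "y":-0.03}]'
python3 jog.py '[{"x":0.0413, "y":-0.03}, {"x":0.0413, "y":-0.03}, {"x":0.0413, "y":-0.03}, {"x":0.0413, "y":-0.03}, {"x":0.0413, "y":-0.03}]'
python3 jog.py '[{"az":-0.035}, {"az":-0.035}, {"az":-0.035}, {"az":-0.035}, {"az":-0.035}]'
python3 jog.py '[{"az":-0.035}, {"az":-0.035}, {"az":-0.035}, {"az":-0.035}, {"az":-0.035}]'
python3 jog.py '[{"az":-0.035}, {"az":-0.035}, {"az":-0.035}, {"az":-0.035}, {}]'
cat >> h.py <<'E'
from scipy.spatial.transform import Rotation as Ro
def st(target=None):
    o=ctrl.get_obs(); R=Ro.from_rotvec(o["orientation"]).as_matrix()
    print("t",o["t"],"p",o["ee_pos"].round(1),"y yaw",np.degrees(np.arctan2(R[1,1],R[0,1])).round(1),"z",R[:,2].round(3),"F",o["ft_force"].round(1),"w",round(o["width"],1),"q",o["qpos"].round(2))
    if target is not None: print("tool delta",(R.T@(np.array(target)-o["ee_pos"])).round(1))
E
python3 -c "
from h import *; st([569,-11,152])
import cv2
cv2.imwrite('pics/w1.png',ctrl.get_image('wrist')['img'][:,:,::-1]); d=ctrl.get_image('wrist'); print({k:d[k] for k in d if k!='img'})"
```

```text
t: 0.62
ee_pos: [336.1, -449.5, 291.9]
orientation: [3.057, 0.719, 0.001]
ft_force: [0.8, -0.9, 0.1]
width: 88.0
grasp_force: 0.0
t: 1.03
ee_pos: [430.2, -267.3, 291.3]
orientation: [3.058, 0.721, 0.0]
ft_force: [0.8, -0.5, -0.3]
width: 88.0
grasp_force: 0.0
t: 1.45
ee_pos: [524.2, -86.0, 291.4]
orientation: [3.057, 0.722, 0.0]
ft_force: [0.2, -0.8, -0.1]
width: 87.8
grasp_force: 0.0
t: 1.87
ee_pos: [523.6, -87.7, 291.1]
orientation: [-2.742, -1.533, 0.001]
ft_force: [-0.6, -0.6, 0.2]
width: 87.8
grasp_force: 0.0
t: 2.28
ee_pos: [523.5, -88.0, 291.1]
orientation: [-2.223, -2.22, 0.0]
ft_force: [-0.4, -0.0, 0.3]
width: 87.7
grasp_force: 0.0
t: 2.7
ee_pos: [523.6, -88.0, 291.2]
orientation: [-1.687, -2.65, 0.0]
ft_force: [0.2, -0.6, -0.6]
width: 87.6
grasp_force: 0.0
t 2.7 p [523.6 -88.  291.2] y yaw 25.0 z [-0.  0. -1.] F [ 0.2 -0.6 -0.6] w 87.6 q [-0.19  0.2   1.76 -0.    1.19 -0.63]
tool delta [ 50.5  73.8 139.1]
{'fx': 371.64829954431775, 'fy': 371.64829954431775, 'cx': 310.2264310357237, 'cy': 237.82215749497774, 'R': array([[ 0.90835878,  0.41819039, -0.00106056],
       [ 0.40520847, -0.87952784,  0.2494732 ],
       [ 0.1033945 , -0.22704091, -0.96838112]]), 't': array([-438.90679711, -339.62639172,  392.59051482])}
```

View pics/w1.png

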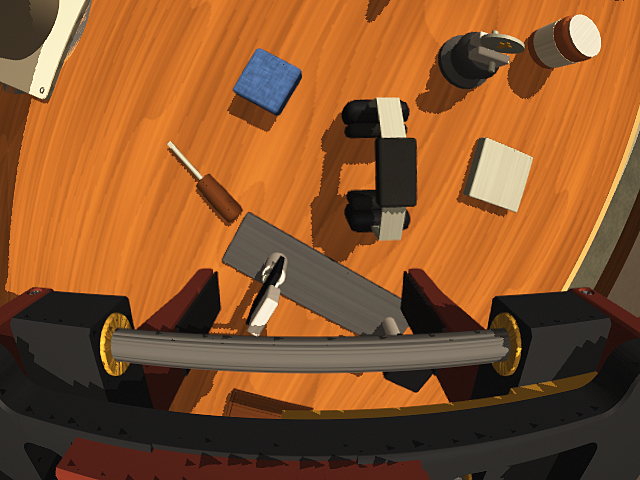

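The wrist view shows the pad top corners at (377,138), (415,138), (416,206) and (377,206). The disc is at (502,43), and the base plate's long edge runs (248,212)→(405,295).

```bash
cat >> h.py <<'E'
def wb(p,z,d=None):
    d=d or ctrl.get_image("wrist"); R=d["R"]; o=-R.T@d["t"]
    v=np.array([p[0]-d["cx"],p[1]-d["cy"]]); r=np.hypot(*v); th=r/d["fx"]
    w=R.T@np.array([*(v/r*np.sin(th)),np.cos(th)]); return (o+w*(z-o[2])/w[2]).round(1)
E
python3 -c "
from h import *
d=ctrl.get_image('wrist')
P=[wb(p,155,d) for p in [(377,138),(415,138),(416,206),(377,206)]]; print(P,np.mean(P,0)); st(np.mean(P,0)+[0,0,-3])
print('base',[wb(p,12,d) for p in [(248,212),(222,260),(405,295),(340,231)]])
print('disc',wb((502,43),134,d),'tab',wb((263,313),172,d))
"
```

```text
[array([543.5,   2.5, 155. ]), array([572.9,  17.4, 155. ]), array([600.2, -34.5, 155. ]), array([568.8, -49.4, 155. ])] [571.35 -16.   155.  ]
t 2.85 p [523.6 -88.  291.2] y yaw 24.6 z [-0.  0. -1.] F [-0.5  0.3 -0.1] w 87.7 q [-0.19  0.2   1.76 -0.    1.19 -0.62]
tool delta [ 45.6  73.4 139.2]
base [array([ 459.5, -134.3,   12. ]), array([ 451.9, -207.3,   12. ]), array([ 693.6, -151.2,   12. ]), array([ 574.3, -108.5,   12. ])]
disc [618.6 151.  134. ] tab [ 517.7 -173.6  172. ]
```

Scaled: 37 mm / 800 = 0.0463, 36.5 mm / 800 = 0.0456, -0.015 rad / 3.1416 = -0.0048.

```bash
python3 jog.py '[{"x":0.0281, "y":0.0456, "az":-0.0048}, {"x":0.0288, "y":0.0463, "az":-0.0048}, {}, {"z":0.0375}, {"z":0.0375}]'
python3 jog.py '[{"z":0.0375}, {"z":0.0313}, {"z":0.02}, {"z":0.01}, {}]'
python3 jog.py '[{}, {}, {}, {}, {}]' 20
python3 jog.py '[{}, {}, {}, {}, {}]'
python3 -c "
from h import *; st()"
```

```text
t: 3.27
ee_pos: [570.8, -17.4, 232.1]
orientation: [1.652, 2.668, 0.003]
ft_force: [1.3, 0.3, -0.3]
width: 87.7
grasp_force: 0.0
t: 3.68
ee_pos: [567.9, -18.1, 150.5]
orientation: [-1.653, -2.668, 0.003]
ft_force: [0.3, 0.3, -0.2]
width: 88.2
grasp_force: 0.0
t: 4.1
ee_pos: [569.6, -18.1, 153.2]
orientation: [1.652, 2.671, 0.001]
ft_force: [-0.8, 1.3, -0.9]
width: 58.4
grasp_force: 0.0
t: 4.52
ee_pos: [569.1, -18.1, 152.2]
orientation: [-1.653, -2.672, 0.0]
ft_force: [0.0, 0.3, -0.5]
width: 24.7
grasp_force: 0.0
t 4.5167 p [569.1 -18.1 152.2] y yaw 26.5 z [-0. -0. -1.] F [ 0.   0.3 -0.5] w 24.7 q [-0.05  0.42  1.8  -0.    0.93 -0.52]
```

The fingers closed past 34 mm with no force, so I need to look.

```bash
python3 -c "
from h import *; import cv2
a=ctrl.get_image('side')['img'][180:340,220:400,::-1]; b=ctrl.get_image('wrist')['img'][100:420,150:500,::-1]
a=cv2.resize(a,(360,320),interpolation=2); cv2.imwrite('pics/c1.png',cv2.hconcat([a,b]))
st()"
```

```text
t 4.6167 p [569.1 -18.1 152.2] y yaw 26.5 z [-0.  0. -1.] F [ 0.8 -0.9  0.1] w 20.3 q [-0.05  0.42  1.8   0.    0.93 -0.52]
```

View pics/c1.png

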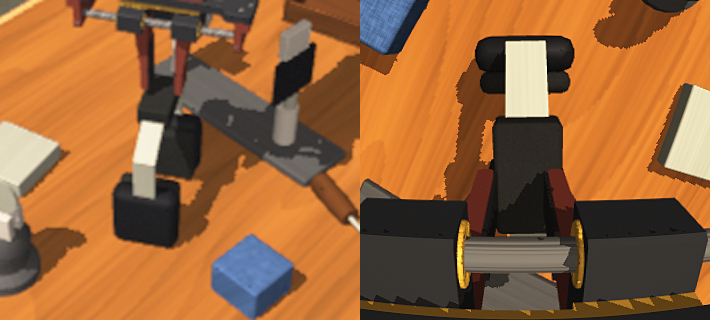

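The fingers overlap the pad's near (-y) end in the wrist image, but there is no grip. I'll back-project the pad corners now and project the fingertips.

```bash
python3 -c "
from h import *; import cv2
d=ctrl.get_image('wrist')
for z in (155,145,135): print(z,[wb(p,z,d) for p in [(284,218),(350,218),(348,332),(293,332)]])
def wp(X):
    c=d['R']@np.array(X)+d['t']; r=np.hypot(c[0],c[1]); th=np.arctan2(r,c[2]); return (d['cx']+d['fx']*th*c[0]/r, d['cy']+d['fx']*th*c[1]/r)
o=ctrl.get_obs(); R=Ro.from_rotvec(o['orientation']).as_matrix()
for v in ([0,0,0],[0,0,17],[10,0,17],[-10,0,17],[0,10,17],[0,-10,17]): print(v,(o['ee_pos']+R@np.array(v)).round(1),np.round(wp(o['ee_pos']+R@np.array(v))))
st()
a=d['img'][200:400,210:440,::-1]; cv2.imwrite('pics/c2.png',cv2.resize(a,None,fx=3,fy=3,interpolation=2))
"
```

```text
155 [array([543.4,   6.6, 155. ]), array([571.1,  20.5, 155. ]), array([599., -33., 155.]), array([573.3, -45.6, 155. ])]
145 [array([543.7,   4.5, 145. ]), array([573. ,  19.2, 145. ]), array([602.5, -37.4, 145. ]), array([575.3, -50.8, 145. ])]
135 [array([543.9,   2.4, 135. ]), array([574.9,  17.8, 135. ]), array([606. , -41.9, 135. ]), array([577.3, -56. , 135. ])]
[0, 0, 0] [569.1 -18.1 152.2] [309. 283.]
[0, 0, 17] [569.1 -18.1 135.2] [310. 271.]
[10, 0, 17] [564.6  -9.2 135.2] [310. 254.]
[-10, 0, 17] [573.5 -27.1 135.2] [310. 289.]
[0, 10, 17] [578.  -13.6 135.2] [328. 271.]
[0, -10, 17] [560.1 -22.6 135.2] [291. 271.]
t 4.6667 p [569.1 -18.1 152.2] y yaw 26.5 z [-0.  0. -1.] F [0.3 0.8 0.1] w 20.1 q [-0.05  0.42  1.8   0.    0.93 -0.52]
```

View pics/c2.png

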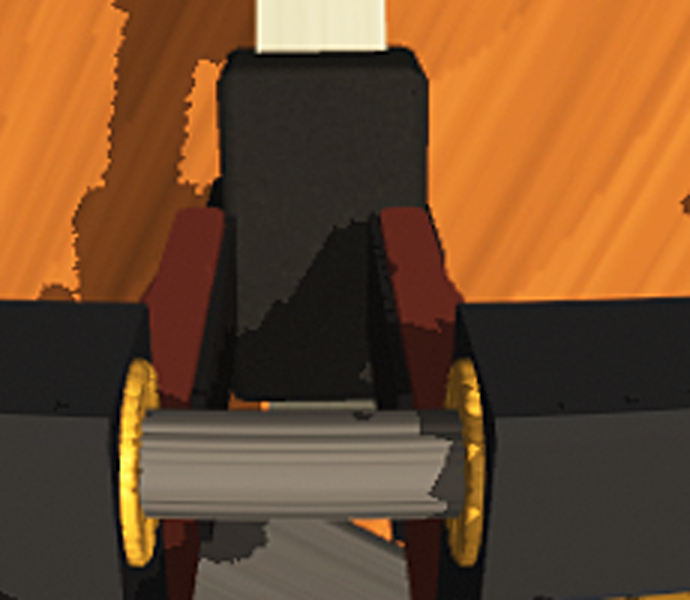

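The fingertips look to be sitting just above the pad rather than beside it. I'll open, go 14 mm lower and close again; nothing is in the way below.

```bash
python3 jog.py '[{}, {}, {}, {}, {}]' 88
python3 jog.py '[{}, {}, {}, {}, {}]'
python3 jog.py '[{"x":0.0025, "z":0.0088}, {"x":0.0025, "y":0.0025, "z":0.0088}, {}, {}, {}]'
python3 jog.py '[{}, {}, {}, {}, {}]' 20
python3 jog.py '[{}, {}, {}, {}, {}]'
python3 -c "
from h import *
st(); print(pr('side',(578,-13.6,135)),pr('side',(578,-13.6,155)),'seen tips (294,224),(310,225)',pr('side',(560,-22.6,135)),pr('side',(560,-22.6,155)))"
```

```text
t: 5.08
ee_pos: [569.1, -18.1, 152.3]
orientation: [1.652, 2.672, -0.0]
ft_force: [-0.2, 0.3, -0.4]
width: 50.1
grasp_force: 0.0
t: 5.5
ee_pos: [569.1, -18.1, 152.3]
orientation: [-1.652, -2.672, -0.0]
ft_force: [0.6, 0.2, -0.3]
width: 83.6
grasp_force: 0.0
t: 5.92
ee_pos: [569.0, -13.6, 138.0]
orientation: [-1.652, -2.672, 0.0]
ft_force: [0.1, -0.0, -0.2]
width: 87.8
grasp_force: 0.0
t: 6.33
ee_pos: [569.2, -13.7, 138.4]
orientation: [1.652, 2.672, 0.0]
ft_force: [-0.4, 0.9, 0.3]
width: 58.1
grasp_force: 0.0
t: 6.75
ee_pos: [569.2, -13.6, 138.3]
orientation: [1.652, 2.672, 0.0]
ft_force: [-0.3, 0.4, 0.9]
width: 33.4
grasp_force: 29.9
t 6.75 p [569.2 -13.6 138.3] y yaw 26.5 z [ 0.  0. -1.] F [-0.3  0.4  0.9] w 33.4 q [-0.04  0.44  1.81  0.    0.9  -0.51]
[296.4 232.2] [296.4 224.7] seen tips (294,224),(310,225) [305.9 233.8] [306.1 226.3]
```

Gripped: 33.4 mm opening and 30 N. The fingertips evidently end at about TCP height, which suits hanging the pad on the bar. Lifting now.

Scaled: -35 mm / 800 = -0.0438, -25 mm / 800 = -0.0313.

```bash
python3 jog.py '[{"z":-0.0125}, {"z":-0.0313}, {"z":-0.0438}, {"z":-0.0438}, {"z":-0.0438}]'
python3 jog.py '[{"z":-0.0438}, {"z":-0.0438}, {"z":-0.025}, {"z":-0.0063, "az":-0.0159}, {"az":-0.0318}]'
python3 jog.py '[{"az":-0.035}, {"az":-0.035}, {"az":-0.035}, {"az":-0.035}, {"az":-0.035}]'
python3 jog.py '[{"az":-0.035}, {"az":-0.035}, {"az":-0.035}, {"az":-0.035}, {"az":-0.035}]'
python3 jog.py '[{"az":-0.0271}, {}, {}, {}, {}]'
python3 -c "
from h import *
st([482,408,370])"
```

```text
t: 7.17
ee_pos: [568.4, -13.6, 280.0]
orientation: [-1.652, -2.671, 0.001]
ft_force: [1.2, -0.3, -1.4]
width: 33.2
grasp_force: 29.9
t: 7.58
ee_pos: [569.7, -13.7, 376.6]
orientation: [1.443, 2.786, 0.003]
ft_force: [0.5, 0.5, -2.0]
width: 33.7
grasp_force: 29.9
t: 8.0
ee_pos: [568.5, -13.6, 373.6]
orientation: [-0.628, -3.078, 0.0]
ft_force: [-0.7, -0.2, -2.5]
width: 33.9
grasp_force: 29.9
t: 8.42
ee_pos: [568.5, -13.6, 373.6]
orientation: [0.232, -3.132, -0.0]
ft_force: [-0.1, 0.3, -2.4]
width: 33.6
grasp_force: 29.9
t: 8.83
ee_pos: [569.0, -13.6, 373.4]
orientation: [0.353, -3.122, -0.0]
ft_force: [-0.1, 0.2, -2.7]
width: 33.3
grasp_force: 29.9
t 8.8333 p [569.  -13.6 373.4] y yaw 102.9 z [-0.  0. -1.] F [-0.1  0.2 -2.7] w 33.3 q [-0.04  0.19  1.57  0.    1.37 -1.84]
tool delta [ -9.5 430.4   3.4]
```

Scaled: 36 mm / 800 = 0.045, 30 mm / 800 = 0.0375.

```bash
python3 jog.py '[{"x":-0.0013, "y":0.0188}, {"x":-0.0013, "y":0.0375}, {"x":-0.0013, "y":0.045}, {"x":-0.0013, "y":0.045}, {"x":-0.0013, "y":0.045}]'
python3 jog.py '[{"x":-0.0013, "y":0.045}, {"x":-0.0013, "y":0.045}, {"x":-0.0013, "y":0.045}, {"x":-0.0013, "y":0.045}, {"x":-0.0013, "y":0.045}]'
python3 jog.py '[{"y":0.045}, {"y":0.0375}, {"y":0.025}, {"y":0.0138}, {}]'
python3 jog.py '[{}, {}, {}, {}, {}]'
python3 -c "
from h import *; import cv2
st([482,408,193])
a=ctrl.get_image('scene')['img'][60:260,340:500,::-1]; b=ctrl.get_image('wrist')['img'][:,:,::-1]
cv2.imwrite('pics/c3.png',cv2.hconcat([cv2.resize(a,(320,400),interpolation=2),cv2.resize(b[:400],(480,300)).copy()if 0 else cv2.copyMakeBorder(cv2.resize(b,(480,360)),0,40,0,0,0)]))"
```

```text
t: 9.25
ee_pos: [539.0, 137.7, 373.4]
orientation: [-0.353, 3.122, 0.0]
ft_force: [0.6, 1.3, -2.3]
width: 33.4
grasp_force: 29.9
t: 9.67
ee_pos: [503.1, 314.7, 373.4]
orientation: [-0.354, 3.121, 0.0]
ft_force: [0.5, -0.8, -2.1]
width: 33.4
grasp_force: 29.9
t: 10.08
ee_pos: [481.3, 409.3, 372.9]
orientation: [0.358, -3.121, -0.0]
ft_force: [0.4, 0.5, -1.3]
width: 33.6
grasp_force: 29.9
t: 10.5
ee_pos: [482.4, 406.7, 373.5]
orientation: [-0.354, 3.121, 0.0]
ft_force: [0.8, 0.8, -1.9]
width: 33.4
grasp_force: 29.9
t 10.5 p [482.4 406.7 373.5] y yaw 102.9 z [ 0.  0. -1.] F [ 0.8  0.8 -1.9] w 33.4 q [ 0.68  0.3   1.44 -0.    1.41 -1.12]
tool delta [  0.2   1.4 180.5]
```

View pics/c3.png

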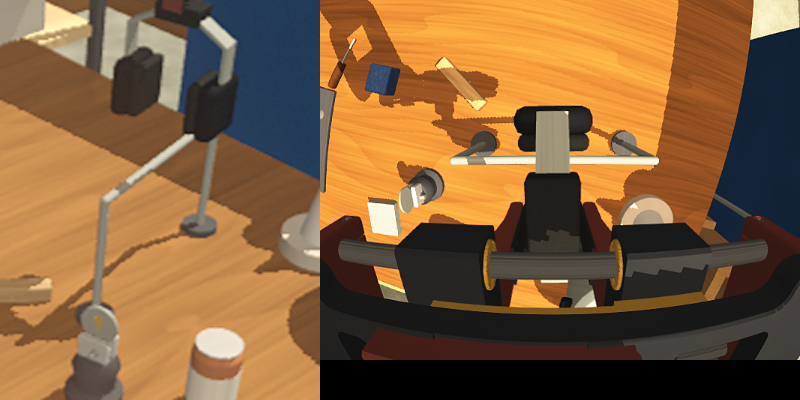

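The pad is held level. In the wrist picture the bar runs from (176,213) to (449,213). I'll check the bar position from that.

```bash
python3 -c "
from h import *
d=ctrl.get_image('wrist')
P=[wb(p,188,d) for p in [(176,213),(449,213)]];print(P,np.mean(P,0)); m=np.mean(P,0); st([m[0],m[1],193])"
```

```text
[array([511.7, 272.6, 188. ]), array([448.6, 545.7, 188. ])] [480.15 409.15 188.  ]
t 10.65 p [482.2 407.2 373.4] y yaw 103.0 z [ 0.  0. -1.] F [ 0.9  0.1 -1.9] w 33.3 q [ 0.68  0.3   1.44 -0.    1.41 -1.11]
tool delta [  1.6   2.4 180.4]
```

The bar is within 2 mm of under the pad. Lowering.

Scaled: 30 mm / 800 = 0.0375, 15 mm / 800 = 0.0188.

```bash
python3 jog.py '[{"x":0.0019, "y":0.0025, "z":0.0188}, {"z":0.0375}, {"z":0.0375}, {"z":0.0375}, {"z":0.0375}]'
python3 jog.py '[{"z":0.025}, {"z":0.015}, {"z":0.0075}, {}, {}]'
python3 jog.py '[{"z":0.0025}, {"z":0.0025}, {"z":0.0025}, {}, {}]'
```

```text
t: 11.07
ee_pos: [480.1, 409.1, 237.3]
orientation: [-0.356, 3.121, 0.001]
ft_force: [-0.9, 0.2, -2.8]
width: 33.7
grasp_force: 29.9
t: 11.48
ee_pos: [480.7, 409.7, 201.3]
orientation: [-0.356, 3.12, 0.001]
ft_force: [0.3, 0.1, -2.3]
width: 33.1
grasp_force: 29.9
t: 11.9
ee_pos: [480.1, 409.2, 194.4]
orientation: [-0.356, 3.121, 0.0]
ft_force: [-0.1, 0.4, -2.3]
width: 33.8
grasp_force: 29.9
```

Scaled: 1 mm / 800 = 0.0013.

```bash
python3 jog.py '[{"z":0.0013}, {"z":0.0013}, {"z":0.0013}, {}, {}]'
```

```text
t: 12.32
ee_pos: [480.4, 409.4, 192.9]
orientation: [-0.356, 3.12, 0.001]
ft_force: [-2.7, -2.7, 7.7]
width: 33.4
grasp_force: 30.0
```

Contact at TCP z = 192.9. Releasing and lifting away.

Scaled: -40 mm / 800 = -0.05, -30 mm / 800 = -0.0375.

```bash
python3 jog.py '[{}, {}, {}, {}, {}]' 88
python3 jog.py '[{}, {}, {"z":-0.0125}, {"z":-0.0375}, {"z":-0.05}]'
python3 -c "
from h import *; import cv2
a=ctrl.get_image('scene')['img'][100:240,360:480,::-1]; b=ctrl.get_image('wrist')['img'][:,:,::-1]
cv2.imwrite('pics/c4.png',cv2.hconcat([cv2.resize(a,(360,420),interpolation=2),cv2.copyMakeBorder(cv2.resize(b,(400,300)),0,120,0,0,0)]))"
```

```text
t: 12.73
ee_pos: [480.1, 409.2, 191.1]
orientation: [0.356, -3.121, 0.0]
ft_force: [0.3, 0.4, -0.4]
width: 63.7
grasp_force: 0.0
t: 13.15
ee_pos: [478.5, 407.9, 269.6]
orientation: [0.355, -3.116, 0.006]
ft_force: [0.7, -0.7, -0.3]
width: 87.4
grasp_force: 0.0
```

View pics/c4.png

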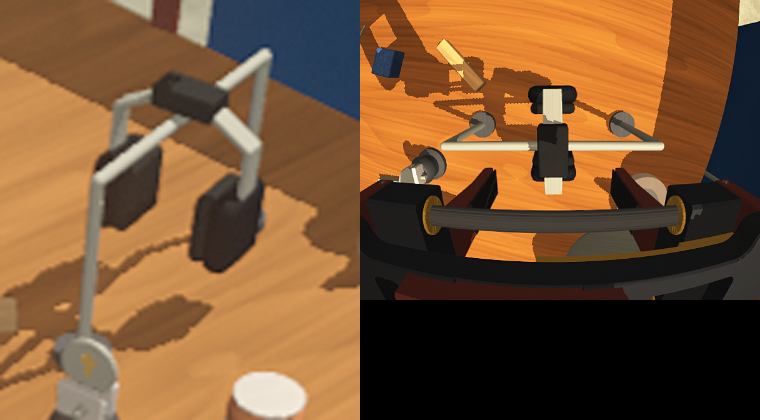

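The ear defenders hang on the bar. Going to the mirror and turning to yaw -5°.

Scaled: -37 mm / 800 = -0.0463, 6.3 mm / 800 = 0.0079.

```bash
python3 -c "
from h import *
print('disc',wb((88,275),110)); st()"
python3 jog.py '[{"z":-0.0375}, {"x":0.0079, "y":-0.0313}, {"x":0.0079, "y":-0.0463}, {"x":0.0079, "y":-0.0463}, {"x":0.0079, "y":-0.0463}]'
python3 jog.py '[{"x":0.0079, "y":-0.0463}, {"x":0.0079, "y":-0.0463}, {"x":0.0079, "y":-0.0463}, {"x":0.0079, "y":-0.0463}, {"x":0.0079, "y":-0.0463}]'
python3 jog.py '[{"x":0.0079, "y":-0.0463}, {"x":0.0079, "y":-0.0463}, {"x":0.0079, "y":-0.0463}, {"x":0.0079, "y":-0.0463}, {"x":0.0079, "y":-0.0463}]'
python3 jog.py '[{"x":0.0079, "y":-0.0463}, {"x":0.0079, "y":-0.0463}, {"x":0.0079, "y":-0.025}, {"az":0.0318}, {"az":0.0318}]'
python3 jog.py '[{"az":0.0382}, {"az":0.0382}, {"az":0.0382}, {"az":0.0382}, {"az":0.0382}]'
python3 jog.py '[{"az":0.0382}, {"az":0.0382}, {"az":0.0382}, {"az":0.0382}, {"az":0.0382}]'
python3 jog.py '[{"az":0.0382}, {"az":0.0382}, {"az":0.0382}, {"az":0.0382}, {}]'
python3 -c "
from h import *; import cv2
st([517.6,-175,170])
b=ctrl.get_image('wrist')['img'][:,:,::-1]
cv2.imwrite('pics/c5.png',b)"
```

```text
disc [602.1 185.1 110. ]
t 13.3 p [481.8 410.6 275.7] y yaw 103.0 z [ 0.006  0.005 -1.   ] F [ 0.4 -0.4 -0.7] w 87.7 q [ 0.69  0.37  1.56  0.    1.21 -1.11]
t: 13.72
ee_pos: [485.3, 269.5, 300.5]
orientation: [0.358, -3.12, 0.001]
ft_force: [0.1, -0.3, 0.1]
width: 88.0
grasp_force: 0.0
t: 14.13
ee_pos: [496.3, 81.9, 300.7]
orientation: [0.356, -3.12, 0.0]
ft_force: [-0.1, 0.0, -1.1]
width: 87.8
grasp_force: 0.0
t: 14.55
ee_pos: [507.3, -105.4, 300.7]
orientation: [0.356, -3.12, -0.001]
ft_force: [1.6, -0.0, 0.1]
width: 88.3
grasp_force: 0.0
t: 14.97
ee_pos: [510.0, -201.0, 300.2]
orientation: [0.031, -3.14, -0.001]
ft_force: [-0.2, 0.7, -0.3]
width: 87.9
grasp_force: 0.0
t: 15.38
ee_pos: [510.3, -199.3, 300.4]
orientation: [-0.896, -3.009, -0.0]
ft_force: [1.1, 0.3, 0.0]
width: 87.9
grasp_force: 0.0
t: 15.8
ee_pos: [510.3, -199.3, 300.4]
orientation: [-1.745, -2.61, 0.001]
ft_force: [-0.0, -0.3, 0.2]
width: 88.0
grasp_force: 0.0
t: 16.22
ee_pos: [510.4, -199.3, 300.5]
orientation: [-2.314, -2.123, 0.001]
ft_force: [0.2, 0.3, -0.3]
width: 87.9
grasp_force: 0.0
t 16.2167 p [ 510.4 -199.3  300.5] y yaw -4.9 z [-0.001  0.001 -1.   ] F [ 0.2  0.3 -0.3] w 87.9 q [-0.39  0.22  1.71  0.    1.22 -0.31]
tool delta [ 24.8   5.3 130.5]
```

View pics/c5.png

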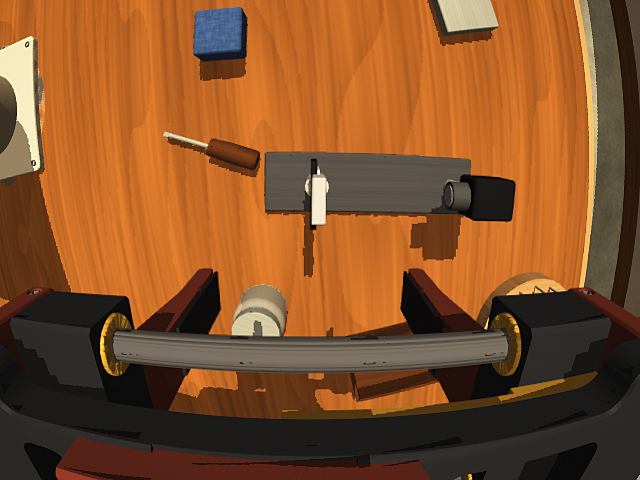

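In the wrist view the tab's top face runs (318,177)-(318,224), and the base edges run (265,152)-(470,160) and (265,211)-(440,215).

```bash
python3 -c "
from h import *
d=ctrl.get_image('wrist')
T=wb((318.5,200.5),172,d); print('tab',T,wb((318,177),172,d),wb((319,224),172,d))
P=[wb(p,12,d) for p in [(265,152),(470,160),(265,211),(440,215)]];print(P)
for a,b in((0,1),(2,3)): v=P[b]-P[a]; print(np.degrees(np.arctan2(v[1],v[0])))
print('lens',wb((456,194),110,d)); st([T[0],T[1],155])
print('disc side',bp('side',B(72,293),110))"
```

```text
tab [ 519. -178.  172.] [ 520.1 -158.7  172. ] [ 517.9 -197.8  172. ]
[array([ 459.1, -136.3,   12. ]), array([ 723.8, -161.4,   12. ]), array([ 451.8, -210.6,   12. ]), array([ 679.1, -232.6,   12. ])]
-5.416837177202845
-5.528345738871409
lens [ 662.9 -190.   110. ]
t 16.3167 p [ 510.5 -199.4  300.7] y yaw -4.5 z [-0.001  0.    -1.   ] F [-0.5  0.7  0.3] w 87.6 q [-0.39  0.22  1.71 -0.    1.22 -0.32]
tool delta [ 21.9   7.  145.7]
disc side [622.6 163.5 110. ]
```

Pivot (519,-178), unit yaw -5.4°, mark at about (623,165), so the tab yaw needed is about 33.9°.

The rows are not in the units I measure in: shifts go in shares of 800 mm and turns go in shares of pi rad. I convert before sending: 30 mm / 800 = 0.0375, 20 mm / 800 = 0.025, 0.01 rad / 3.1416 = 0.0032.

```bash
python3 jog.py '[{"x":0.0138, "y":0.0044, "z":0.025, "az":0.0032}, {"x":0.0138, "y":0.0044, "z":0.0375}, {"z":0.0375}, {"z":0.0375}, {"z":0.025}]'
python3 jog.py '[{"z":0.0125}, {"z":0.0075}, {}, {}, {}]'
python3 jog.py '[{}, {}, {}, {}, {}]' 0
python3 jog.py '[{}, {}, {}, {}, {}]'
python3 jog.py '[{}, {}, {}]'
python3 -c "
from h import *; st([519,-178,155])"
```

```text
t: 16.73
ee_pos: [518.4, -177.5, 168.5]
orientation: [-2.315, -2.12, 0.002]
ft_force: [-0.5, 0.1, -0.6]
width: 87.8
grasp_force: 0.0
t: 17.15
ee_pos: [520.7, -178.6, 156.6]
orientation: [2.319, 2.116, 0.002]
ft_force: [0.8, -0.0, 1.1]
width: 87.5
grasp_force: 0.0
t: 17.57
ee_pos: [519.9, -178.3, 155.5]
orientation: [2.321, 2.117, 0.0]
ft_force: [-0.2, 0.8, 0.0]
width: 58.0
grasp_force: 0.0
t: 17.98
ee_pos: [519.8, -178.2, 155.2]
orientation: [-2.321, -2.117, 0.0]
ft_force: [-0.6, -0.7, 0.6]
width: 24.7
grasp_force: 0.0
t: 18.23
ee_pos: [518.9, -178.1, 155.2]
orientation: [-2.32, -2.116, 0.002]
ft_force: [-3.6, -0.3, 2.5]
width: 11.6
grasp_force: 30.0
t 18.2333 p [ 518.9 -178.1  155.2] y yaw -5.3 z [-0.002  0.    -1.   ] F [-3.6 -0.3  2.5] w 11.6 q [-0.35  0.39  1.84 -0.    0.92 -0.26]
tool delta [0.1 0.1 0.2]
```

The tab is gripped (11.6 mm, 30 N). Turning 0.684 rad counter-clockwise.

Scaled: -0.08 rad / 3.1416 = -0.0255.

```bash
python3 jog.py '[{"az":-0.0095}, {"az":-0.0191}, {"az":-0.0255}, {"az":-0.0255}, {"az":-0.0255}]'
python3 jog.py '[{"az":-0.0255}, {"az":-0.0255}, {"az":-0.0255}, {"az":-0.0191}, {"az":-0.0127}]'
python3 jog.py '[{"az":-0.0045}, {}, {}, {}, {}]'
python3 -c "
from h import *; import cv2; st([519,-178,155]); print(ctrl.get_obs()['moment'])
a=ctrl.get_image('wrist')['img'][100:400,100:500,::-1]; b=ctrl.get_image('scene')['img'][110:310,210:470,::-1]
cv2.imwrite('pics/c6.png',cv2.hconcat([a,cv2.resize(b,(390,300),interpolation=2)]))"
```

```text
t: 18.65
ee_pos: [518.7, -178.1, 155.2]
orientation: [-1.936, -2.472, 0.002]
ft_force: [-4.1, -1.2, 3.5]
width: 11.5
grasp_force: 30.0
t: 19.07
ee_pos: [518.4, -178.2, 155.2]
orientation: [-1.491, -2.762, 0.002]
ft_force: [-5.3, -1.6, 4.4]
width: 11.4
grasp_force: 30.0
t: 19.48
ee_pos: [518.4, -178.2, 155.2]
orientation: [-1.476, -2.77, 0.002]
ft_force: [-5.2, -0.3, 4.4]
width: 11.3
grasp_force: 30.0
t 19.4833 p [ 518.4 -178.2  155.2] y yaw 33.9 z [-0.003  0.    -1.   ] F [-5.2 -0.3  4.4] w 11.3 q [-0.35  0.39  1.84 -0.    0.92 -0.94]
tool delta [-0.1  0.6  0.2]
[-0.20457395  0.95995175 -0.18254032]
```

View pics/c6.png

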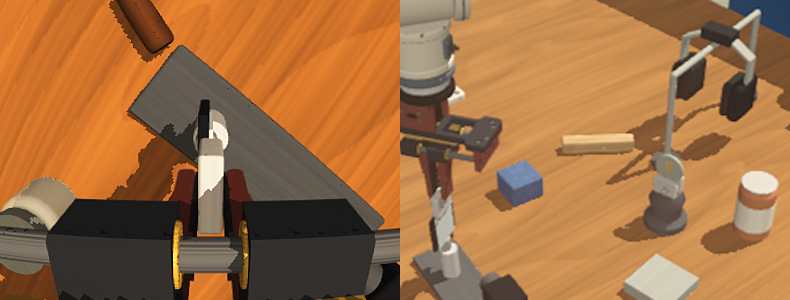

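The tab lies square between the fingers at yaw 33.9°, with a spring moment of 0.18 N m as expected. The ear defenders hang clear, and the bystanders visible in the picture stand undisturbed. I'll hold briefly and hand in.

```bash
python3 jog.py '[{}, {}, {}, {}, {}]'
python3 -c "
from h import *; st(); print(ctrl.close_job())"
```

```text
t: 20.0
ee_pos: [518.4, -178.2, 155.2]
orientation: [-1.476, -2.771, 0.002]
ft_force: [-5.6, -1.3, 4.1]
width: 11.6
grasp_force: 30.0
t 20.0 p [ 518.4 -178.2  155.2] y yaw 33.9 z [-0.003  0.    -1.   ] F [-5.6 -1.3  4.1] w 11.6 q [-0.35  0.39  1.84 -0.    0.92 -0.94]
the job is handed in; nothing more can be done
None
```

I handed the job in at 20 s of the 58 s allowed: the ear defenders hang on the rail, let go, and the mirror is held still at 33.9° yaw, the angle I worked out to show the mark; the hand-in gave no verdict, and I had no bench-camera picture to confirm it.

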